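# Drive the worn bush out of the bearing block

## Task

The worn brass bush has to come out of the bored timber block that stands on two bearers. From the rack take the shouldered driver whose shaft goes into the bore but is too thick to pass through the hole of the bush (the middle thickness of the three), put it into the bore from above and press it steadily down until the bush drops onto the tray below and the driver's shoulder rests on the block. Keep hold of the driver until the bush is out, then let go and leave the driver standing upright in the bore.

Things in the scene. Friction and masses are not known exactly. Their poses are not given: they have to be found in the camera images.
- block: Fixed pine block 130 x 150 x 50 mm, level on two bearers 70 mm high: top 120 mm above the bench. A vertical 36 mm bore goes through its middle; under it, between the bearers, a steel tray, floor 4 mm above the bench. Origin on the bench below the bore; z up, x along the bearers (130 mm), y across (150 mm). Another block, bore empty, lies flat on the bench farther back: not meant.
- bush: Worn brass ring, 34 mm outside, 14 mm hole, 25 mm high, 0.15 kg, seated in the bore, its top about 13 mm below the block's top. Two spring catches in the bore wall hold it: it needs about 7 to 16 N to slide down and drops free after about 30 mm. Origin at the centre of its underside, z up its axis. A like bush lies loose on the bench: not meant.
- driver: The right driver, about 0.35 kg, hanging upright in the rack: steel shaft 22 mm thick, 65 mm long; above it a steel shoulder 64 mm across, 8 mm thick; above that a round dark wooden handle 30 mm thick, 62 mm high. Origin on the axis at the shoulder's underside, z up (shaft tip at -65 mm, handle +8 to +70 mm). With its shoulder on the block the tip is 15 mm below the block's underside.
- rack: Fixed wooden rack: two rails 330 mm long, 82 mm over both, top 90 mm above the bench, with a 42 mm slot between. Three drivers hang in it by their shoulders, 95 mm apart, in any order: the right one, a thin one (10 mm shaft, 22 mm handle), a thick one (40 mm shaft, 42 mm handle), all equally tall. Origin on the bench below the middle; y along the rails, x across, z up.
There are look-alikes about, which are no part of the job. What is shaped like the driver but blue or green is not meant. What is shaped like the block but pink is not meant.

How it is judged:
By the outcome, as a careful person would: the job done as asked, in the order asked, and still so for the second after the job is handed in, with the robot touching nothing.
It also fails if it takes over 45 s, if anything falls off the work surface, if the arm or the gripper's body presses on something with over 40 N, if the wrist force passes 120 N, or if a joint passes its speed limit or range.

## Robot

A 6-joint arm with a two-finger parallel gripper is mounted at the origin on the work surface. World frame = base frame: x ahead of the robot, y to its left, z up, the work surface at z = 0. Lengths are in m, angles in degrees, forces in N, time in s.
With the tool pointing down it reaches from about 0.375 to 0.9 m from the base axis. Payload 3.1 kg.
Tool frame: the origin (TCP) lies on the centre line of the jaws, within the pads' length; the fingertips stand 17 mm ahead of it and the grasp point (between the pads) lies 2 mm behind it; y points along the fingers, x is the direction in which the jaws open and shut, and the axes are right-handed (so a half turn about y gives the same grasp; the last joint's range is limited). The gripper opens to 87 mm and grips with 3 to 60 N. Pads are 19 mm wide; open, the fingers measure 117 mm over their backs; the gripper's body (75 mm by 190 mm) begins 51 mm behind the grasp point.
Start: joints at [-84.712, 30.224, 82.088, -0, 67.689, -10.227], TCP at [0.167, -0.602, 0.24] pointing down, gripper open.
Joint ranges: [-176.69, 176.69], [-43.24, 126.21], [12.49, 139.97], [-82, 262], [0, 151.66], [-163.58, 163.58]. Speed limits (degrees/s): [159.86, 159.86, 180, 180, 180, 180].

## Interface

Orientations are given as a 3x3 rotation matrix whose columns are the frame's x, y, z axes.
In Python, from rig import read_state, capture, camera_info, hand_in, trace, tip_of gives the robot as it stands.
- The arm moves only by the tool jog_arm, never from a script. Its argument "steps" is a list of rows, each an object with "fingers": the opening in per cent of the stroke, from 0 (shut) to 100 (fully open); "delta_pos": the shift along the world's x, y, z in mm, a list of three; "turn": the turn about the world's z in degrees. A call has 1 to 20 rows; each row is the pose to reach, as a shift and turn from the pose commanded when the call began; what a row does not reach only later rows make up. A row lasts 1/12 s, in which the tool goes at most 41.7 mm and 7.16 degrees, less where a joint would pass 70% of its speed; a pose out of reach is approached as far as the arm can. A call with a gripper value outside its range is refused whole. The fingers move at their own pace and stop on an object; the grip force is fixed at half the most. Time passes only in rows, so rows that repeat a pose let the fingers close. It gives the time, the measured TCP pose, the force and the opening at its end, in the units of the state.
- read_state(): the state, without advancing time (a new reading comes with each control period).
- capture(name): name is "side" or "top" or "wrist"; returns the picture (400x640x3 uint8, red, green, blue); there is no depth.
- camera_info(name): a dict with "fov_y" (degrees; the focal length in pixels is half the picture's height over the tangent of half this angle, whatever the lens; pixels are square), "cx", "cy" (the principal point, pixels), "view" (4x4, takes a point from world to camera coordinates); the wrist camera has in their place "tool_from_camera" (4x4, takes a point from camera to tool coordinates, whose origin is the TCP and whose axes are the tool frame's). Camera axes: x right, y down, z forward; pixel columns grow to the right and rows downward; lengths in m; the calibration is good to about 2 mm. A picture is of the moment at which its call begins: read the wrist's pose just before it. camera_info takes no time and is no camera call.
- hand_in(): hands the job in, once; it reports no verdict.
Trained networks look in the newest picture that a camera, given by its name, has taken for a name from the list of things; names that differ only in an ending like _2 or _b are one class to them, and where a whole thing is asked for, a point or a joint stands for the part that bears it (a point fixed in the world has none). Each returns a list of dicts, best first, with "confidence" (0 to 1); they miss things now and then, are a little off and sometimes report something else, mostly with a low value. They report only what shows in the picture. A call takes as long as a camera call. They do not tell look-alikes from the thing itself.
- trace(target, camera): "mask" (400x640 bool, what is visible of it).
- tip_of(target, camera): "position" ([x, y, z] in m, in world coordinates, good to about 4 mm: a listed point, or the origin of a listed thing).
The state is a dict: "time_s": time; "joint_positions": joint angles; "qvel": joint speeds; "tau": joint torques, N m; "position": TCP position; "tcp_rot": TCP orientation; "force": force on the tool from outside, world axes, zero at the start; "moment": the same for the moment, N m; "opening": opening from 0.0 (shut) to 1.0 (fully open).
Only numpy, scipy, OpenCV 4.12 (cv2) and the standard library are available. Lean on these libraries where they do the work, as an engineer would, in place of code of your own. Each camera call takes 0.05 s, during which the arm holds its last target.

## Working session

There is one attempt and no reset: what is moved stays moved. The work goes in short steps, Python scripts to look and compute and a tool call to move; the robot and the scene stay as the last step left them, time stands still between calls to the robot, and variables do not carry over. Pictures are saved under pics/ and viewed, and the job is handed in when it is done.

Besides the shell and the picture viewer there is one more tool, called after "Request:" by a JSON object that holds its "api" and its "payload", one argument or row to a line. jog_arm: Moves the arm, as the interface text tells. Its arguments: {"type":"object","properties":{"steps":{"type":"array","items":{"type":"object","properties":{"fingers":{"type":"number"},"delta_pos":{"type":"array","items":{"type":"number"}},"turn":{"type":"number"}}}}},"required":["steps"]}

```bash
mkdir -p pics; ls
python3 - <<'E'
from rig import *
import cv2
s=read_state();print(s['time_s'],s['position'],s['tcp_rot'],s['force'],s['opening'])
for n in ['side','top','wrist']:
    im=capture(n);cv2.imwrite(f'pics/{n}0.png',im[:,:,::-1]);print(n,camera_info(n))
    for t in ['block','driver','rack','bush']:
        try: print(n,t,[(round(d['confidence'],2),[round(float(v),3) for v in d['position']]) for d in tip_of(t,n)][:5])
        except Exception as e: print(n,t,e)
print(read_state()['time_s'])
E
```

```text
pics
0.0 [ 0.16714476 -0.60152811  0.23859173] [[ 2.67490785e-01 -1.96428902e-04  9.63560398e-01]
 [-9.63558162e-01  2.10953223e-03  2.67490595e-01]
 [-2.08520460e-03 -9.99997756e-01  3.75009760e-04]] [ 0.61677171 -0.13761607 -0.78164342] 0.9969537396054495
side {'fov_y': 42.6569677554599, 'cx': 318.9390422964692, 'cy': 201.37384957586607, 'view': array([[-0.90064261,  0.43455183,  0.00275515,  0.38957431],
       [ 0.37010987,  0.77037331, -0.51917592, -0.12040359],
       [-0.22773134, -0.46657225, -0.85466296,  1.24909886],
       [ 0.        ,  0.        ,  0.        ,  1.        ]])}
side block [(0.76, [0.304, -0.259, -0.004]), (0.63, [0.511, -0.25, 0.0])]
side driver [(0.97, [0.499, 0.228, 0.091]), (0.76, [0.604, 0.23, 0.067]), (0.74, [0.365, 0.21, 0.061])]
side rack [(0.72, [0.508, -0.247, 0.081]), (0.67, [0.497, 0.225, -0.001])]
side bush [(0.44, [0.51, -0.244, 0.08])]
top {'fov_y': 55.98284446979424, 'cx': 311.67162557861525, 'cy': 197.25984223454125, 'view': array([[ 0.01479924, -0.99966004,  0.02146591, -0.0168255 ],
       [-0.99178967, -0.01740317, -0.12669011,  0.450506
[... 235 characters left out ...]
, 0.068]), (0.62, [0.504, 0.227, 0.087]), (0.58, [0.602, 0.228, 0.071])]
top rack [(0.87, [0.498, 0.231, 0.002])]
top bush [(0.56, [0.505, -0.247, 0.077]), (0.28, [0.509, -0.243, -0.001])]
wrist {'fov_y': 64.88057326058671, 'cx': 322.3741805193138, 'cy': 199.55409855469182, 'tool_from_camera': array([[ 9.99999634e-01,  8.04215021e-04,  2.91624671e-04,
         4.50618772e-04],
       [-3.29300776e-05, -3.04458278e-01,  9.52525672e-01,
        -1.45451174e-01],
       [ 8.54822998e-04, -9.52525333e-01, -3.04458140e-01,
         8.46296121e-02],
       [ 0.00000000e+00,  0.00000000e+00,  0.00000000e+00,
         1.00000000e+00]])}
wrist block []
wrist driver []
wrist rack []
wrist bush []
0.75
```

View images.

View pics/side0.png

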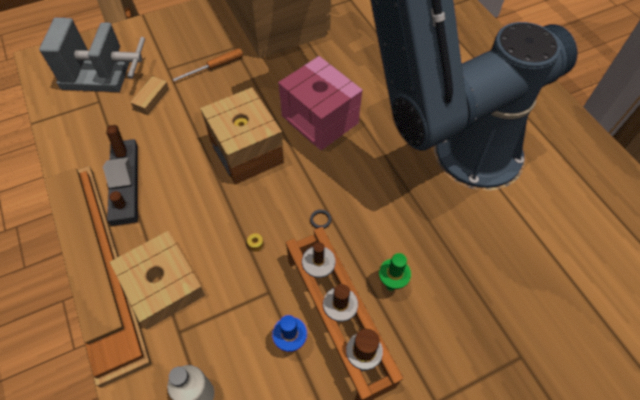

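View pics/top0.png

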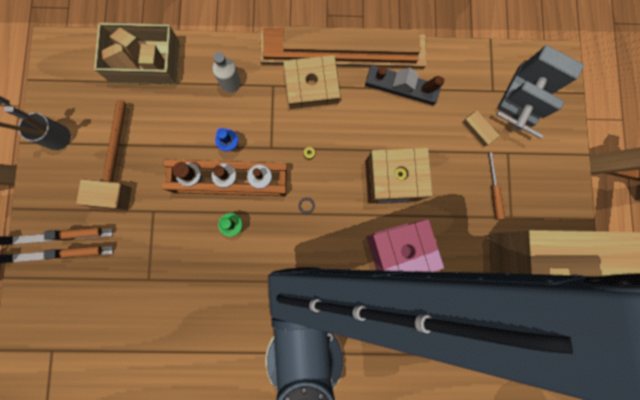

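```bash
cat > h.py <<'E'
import numpy as np,cv2
from rig import *
def ray(n,u,v,z):
    c=camera_info(n);f=200/np.tan(np.radians(c['fov_y']/2));V=c['view'];R=V[:3,:3];t=V[:3,3]
    d=R.T@np.array([(u-c['cx'])/f,(v-c['cy'])/f,1]);o=-R.T@t
    return o+d*(z-o[2])/d[2]
def proj(n,p):
    c=camera_info(n);f=200/np.tan(np.radians(c['fov_y']/2));V=c['view'];q=V[:3,:3]@np.array(p)+V[:3,3]
    return f*q[0]/q[2]+c['cx'],f*q[1]/q[2]+c['cy']
E
python3 - <<'E'
from h import *
a=cv2.imread('pics/side0.png');b=cv2.imread('pics/top0.png')
def circ(im,n,c,r,z,k,u0,v0):
    pts=[((np.array(proj(n,[c[0]+r*np.cos(t),c[1]+r*np.sin(t),z]))-[u0,v0]+.5)*k).astype(int) for t in np.linspace(0,6.28,40)]
    cv2.polylines(im,[np.array(pts)],True,(255,0,255),1)
out=[]
for im,n,boxes in((a,'side',[(290,225,110,150),(195,85,110,100)]),(b,'top',[(155,145,150,60),(360,140,80,65)])):
  for j,(u,v,w,h) in enumerate(boxes):
    k=min(400//w,300//h); k=max(k,2); cr=cv2.resize(im[v:v+h,u:u+w],None,fx=k,fy=k,interpolation=cv2.INTER_CUBIC)
    if j==0: 
        for y in (.228+.095,.228,.228-.095): circ(cr,n,(.5,y),.032,.098,k,u,v)
        circ(cr,n,(.5,.228),.015,.16,k,u,v)
    else: circ(cr,n,(.510,-.246),.018,.12,k,u,v)
    c=np.zeros((300,400,3),np.uint8);cr=cr[:300,:400];c[:cr.shape[0],:cr.shape[1]]=cr;out.append(c)
cv2.imwrite('pics/crop1.png',np.vstack([np.hstack(out[:2]),np.hstack(out[2:])]))
E
```

```text
(no output)
```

View pics/crop1.png

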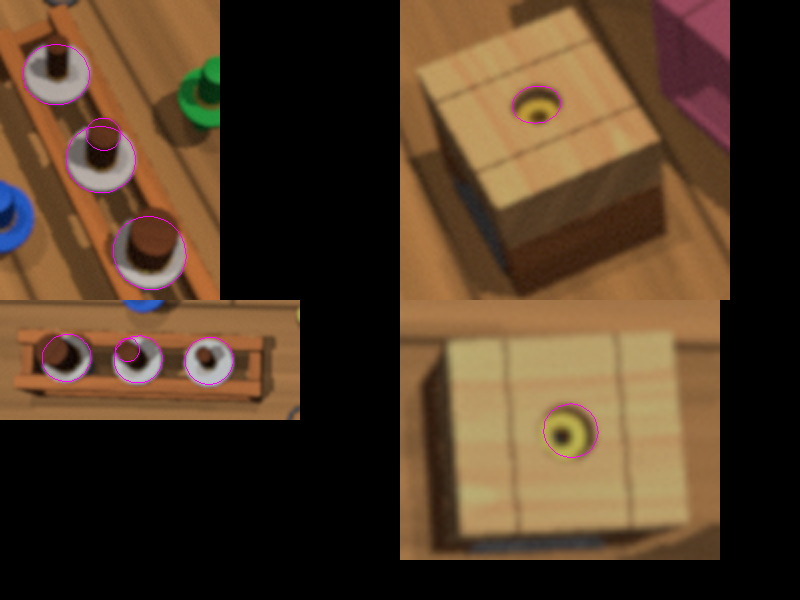

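Right driver: of the three brown-handled ones (side px thin 319,260; mid 341,300; thick 366,348), the middle-thickness one at (341,300). The blue (289,330) and green (397,270) ones are not meant. Right block: the pine one on bearers with the brass bush in it, at (240,120). The flat empty one (155,275) and the pink one (320,100) are not meant. The projected model circles fit the shoulders and the bore. I'll move now.

Request:
{"api": "jog_arm", "payload": {
  "steps": [
    {"delta_pos":[40,30,0],"turn":6,"fingers":100},
    {"delta_pos":[70,55,5],"turn":12,"fingers":100},
    {"delta_pos":[100,80,10],"turn":18,"fingers":100},
    {"delta_pos":[130,110,10],"turn":25,"fingers":100},
    {"delta_pos":[160,140,10],"turn":32,"fingers":100},
    {"delta_pos":[190,170,10],"turn":39,"fingers":100},
    {"delta_pos":[220,200,10],"turn":46,"fingers":100},
    {"delta_pos":[250,230,10],"turn":53,"fingers":100},
    {"delta_pos":[280,260,10],"turn":60,"fingers":100},
    {"delta_pos":[310,290,10],"turn":67,"fingers":100},
    {"delta_pos":[333,325,10],"turn":74,"fingers":100},
    {"delta_pos":[333,365,10],"turn":74.5,"fingers":100},
    {"delta_pos":[333,405,10],"turn":74.5,"fingers":100},
    {"delta_pos":[333,445,10],"turn":74.5,"fingers":100},
    {"delta_pos":[333,485,10],"turn":74.5,"fingers":100},
    {"delta_pos":[333,525,10],"turn":74.5,"fingers":100},
    {"delta_pos":[333,565,10],"turn":74.5,"fingers":100},
    {"delta_pos":[333,605,10],"turn":74.5,"fingers":100},
    {"delta_pos":[333,645,10],"turn":74.5,"fingers":100},
    {"delta_pos":[333,680,10],"turn":74.5,"fingers":100}
  ]
}}

```text
time_s: 2.42
position: [0.4998, 0.0802, 0.2498]
tcp_rot: [[1.0, 0.0, -0.001], [0.001, 0.0, 1.0], [0.0, -1.0, 0.0]]
force: [-0.1, 0.5, 0.2]
opening: 1.001
```

Request:
{"api": "jog_arm", "payload": {
  "steps": [
    {"delta_pos":[0,40,0],"turn":0,"fingers":100},
    {"delta_pos":[0,80,0],"turn":0,"fingers":100},
    {"delta_pos":[0,115,0],"turn":0,"fingers":100},
    {"delta_pos":[0,140,0],"turn":0,"fingers":100},
    {"delta_pos":[0,150,0],"turn":0,"fingers":100},
    {"delta_pos":[0,150,0],"turn":0,"fingers":100},
    {"delta_pos":[0,150,0],"turn":0,"fingers":100}
  ]
}}

```text
time_s: 3.0
position: [0.5, 0.2274, 0.2494]
tcp_rot: [[1.0, -0.0, -0.001], [0.001, -0.001, 1.0], [-0.0, -1.0, -0.001]]
force: [0.1, -0.5, -0.9]
opening: 1.003
```

```bash
cat >> h.py <<'E'
def wpose():
    s=read_state();T=np.eye(4);T[:3,:3]=s['tcp_rot'];T[:3,3]=s['position'];return T@np.array(camera_info('wrist')['tool_from_camera'])
def wproj(W,p):
    c=camera_info('wrist');f=200/np.tan(np.radians(c['fov_y']/2));q=np.linalg.inv(W)@np.append(p,1)
    return f*q[0]/q[2]+c['cx'],f*q[1]/q[2]+c['cy']
def wcirc(im,W,c,r,z,col=(255,0,255)):
    cv2.polylines(im,[np.array([wproj(W,[c[0]+r*np.cos(t),c[1]+r*np.sin(t),z]) for t in np.linspace(0,6.28,40)]).astype(int)],True,col,1)
E
python3 - <<'E'
from h import *
s=read_state();print(s['position'],s['force'])
W=wpose();im=capture('wrist')[:,:,::-1].copy()
print([(round(d['confidence'],2),np.round(d['position'],3)) for d in tip_of('driver','wrist')])
wcirc(im,W,(.5,.228),.032,.098);wcirc(im,W,(.5,.228),.015,.16)
cv2.imwrite('pics/w1.png',im)
E
```

```text
[0.50004802 0.22744957 0.24944556] [ 0.092      -0.48648171 -0.8951173 ]
[(0.76, array([0.604, 0.231, 0.065])), (0.68, array([0.369, 0.208, 0.061])), (0.59, array([0.498, 0.228, 0.092]))]
```

View pics/w1.png

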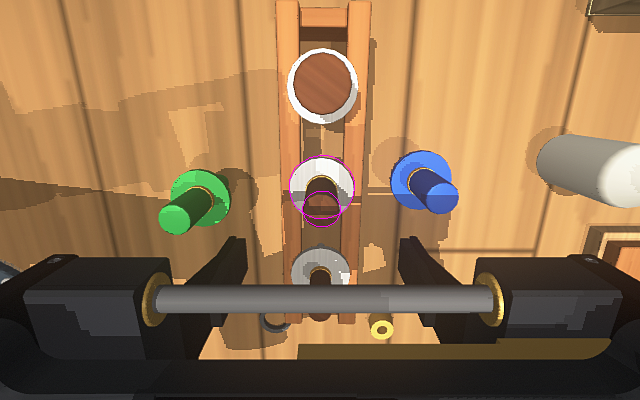

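Shown in the picture: the projected circles sit on the middle driver, shoulder at (322,187) and handle top at (321,208). The jaws straddle it. I'll descend and grip low, so the fingertips end just above the shoulder.

Request:
{"api": "jog_arm", "payload": {
  "steps": [
    {"delta_pos":[0,0,-25],"turn":0,"fingers":100},
    {"delta_pos":[0,0,-55],"turn":0,"fingers":100},
    {"delta_pos":[0,0,-85],"turn":0,"fingers":100},
    {"delta_pos":[0,0,-110],"turn":0,"fingers":100},
    {"delta_pos":[0,0,-125],"turn":0,"fingers":100},
    {"delta_pos":[0,0,-130],"turn":0,"fingers":100},
    {"delta_pos":[0,0,-130],"turn":0,"fingers":100},
    {"delta_pos":[0,0,-130],"turn":0,"fingers":0},
    {"delta_pos":[0,0,-130],"turn":0,"fingers":0},
    {"delta_pos":[0,0,-130],"turn":0,"fingers":0},
    {"delta_pos":[0,0,-130],"turn":0,"fingers":0},
    {"delta_pos":[0,0,-130],"turn":0,"fingers":0},
    {"delta_pos":[0,0,-130],"turn":0,"fingers":0},
    {"delta_pos":[0,0,-130],"turn":0,"fingers":0},
    {"delta_pos":[0,0,-130],"turn":0,"fingers":0}
  ]
}}

```text
time_s: 4.35
position: [0.5002, 0.2279, 0.1197]
tcp_rot: [[1.0, 0.0, -0.0], [0.0, 0.0, 1.0], [0.0, -1.0, 0.0]]
force: [0.4, 0.7, 0.3]
opening: 0.478
```

Request:
{"api": "jog_arm", "payload": {
  "steps": [
    {"delta_pos":[0,0,0],"turn":0,"fingers":0},
    {"delta_pos":[0,0,0],"turn":0,"fingers":0},
    {"delta_pos":[0,0,0],"turn":0,"fingers":0},
    {"delta_pos":[0,0,0],"turn":0,"fingers":0},
    {"delta_pos":[0,0,0],"turn":0,"fingers":0},
    {"delta_pos":[0,0,0],"turn":0,"fingers":0}
  ]
}}

```text
time_s: 4.85
position: [0.4995, 0.2278, 0.1195]
tcp_rot: [[1.0, -0.001, -0.0], [0.0, -0.0, 1.0], [-0.001, -1.0, -0.0]]
force: [-2.5, 0.6, 1.4]
opening: 0.34
```

Request:
{"api": "jog_arm", "payload": {
  "steps": [
    {"delta_pos":[0,0,10],"turn":0,"fingers":0},
    {"delta_pos":[0,0,25],"turn":0,"fingers":0},
    {"delta_pos":[0,0,45],"turn":0,"fingers":0},
    {"delta_pos":[0,0,70],"turn":0,"fingers":0},
    {"delta_pos":[0,0,95],"turn":0,"fingers":0},
    {"delta_pos":[0,0,120],"turn":0,"fingers":0},
    {"delta_pos":[0,0,140],"turn":0,"fingers":0},
    {"delta_pos":[0,0,155],"turn":0,"fingers":0},
    {"delta_pos":[0,0,160],"turn":0,"fingers":0},
    {"delta_pos":[0,0,160],"turn":0,"fingers":0}
  ]
}}

```text
time_s: 5.68
position: [0.5012, 0.2279, 0.2811]
tcp_rot: [[1.0, 0.004, -0.0], [0.0, 0.001, 1.0], [0.004, -1.0, 0.001]]
force: [-0.1, -0.6, -4.1]
opening: 0.341
```

Run:
```python
from h import *
s=read_state();print(s['position'],s['force'],s['opening'])
W=wpose();im=capture('wrist')[:,:,::-1].copy()
sd=capture('side')[:,:,::-1].copy()
p=s['position'];z=p[2]-.119
wcirc(im,W,p,.032,z+.098);wcirc(im,W,p,.011,z+.025)
for r,zz in((.032,z+.098),(.011,z+.025)):
  cv2.polylines(sd,[np.array([proj('side',[p[0]+r*np.cos(t),p[1]+r*np.sin(t),zz]) for t in np.linspace(0,6.28,40)]).astype(int)],True,(255,0,255),1)
o=np.vstack([im[100:400],cv2.resize(sd[150:350,200:520],None,fx=2,fy=2)[:300]])
cv2.imwrite('pics/l1.png',o)
```

```text
[0.50118837 0.22790484 0.28108099] [-0.14683816 -0.57416484 -4.05456556] 0.341470161781803
```

View pics/l1.png

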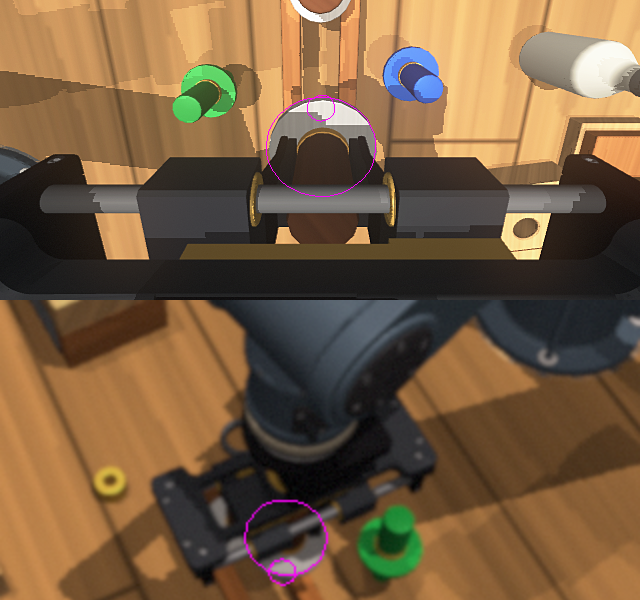

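The driver is lifted, and the predicted shoulder circle at (322,245 in full frame) lies on the real shoulder, so it hangs straight in the jaws. Next I carry it over the bore.

Request:
{"api": "jog_arm", "payload": {
  "steps": [
    {"delta_pos":[0,-15,0],"turn":0,"fingers":0},
    {"delta_pos":[1,-40,0],"turn":0,"fingers":0},
    {"delta_pos":[2,-75,0],"turn":0,"fingers":0},
    {"delta_pos":[3,-110,0],"turn":0,"fingers":0},
    {"delta_pos":[4,-145,0],"turn":0,"fingers":0},
    {"delta_pos":[5,-180,0],"turn":0,"fingers":0},
    {"delta_pos":[6,-215,0],"turn":0,"fingers":0},
    {"delta_pos":[7,-250,0],"turn":0,"fingers":0},
    {"delta_pos":[8,-285,0],"turn":0,"fingers":0},
    {"delta_pos":[9,-320,0],"turn":0,"fingers":0},
    {"delta_pos":[10,-355,0],"turn":0,"fingers":0},
    {"delta_pos":[10,-390,0],"turn":0,"fingers":0},
    {"delta_pos":[10,-425,0],"turn":0,"fingers":0},
    {"delta_pos":[10,-453,0],"turn":0,"fingers":0},
    {"delta_pos":[10,-468,0],"turn":0,"fingers":0},
    {"delta_pos":[10,-474,0],"turn":0,"fingers":0},
    {"delta_pos":[10,-474,0],"turn":0,"fingers":0},
    {"delta_pos":[10,-474,0],"turn":0,"fingers":0}
  ]
}}

```text
time_s: 7.28
position: [0.5097, -0.2446, 0.2786]
tcp_rot: [[1.0, -0.002, -0.001], [0.001, 0.003, 1.0], [-0.002, -1.0, 0.003]]
force: [-0.5, 0.7, -3.6]
opening: 0.34
```

Run:
```python
from h import *
s=read_state();print(s['position'],s['force'],s['opening'])
W=wpose();im=capture('wrist')[:,:,::-1].copy()
print([(round(d['confidence'],2),np.round(d['position'],3)) for d in tip_of('block','wrist')])
p=s['position'];z=p[2]-.119
wcirc(im,W,p,.032,z+.098)
wcirc(im,W,(.51,-.246),.018,.12,(0,255,0))
for a in(-1,1):
  for b in(-1,1):
    cv2.circle(im,tuple(int(v) for v in wproj(W,[.51+a*.065,-.246+b*.075,.12])),3,(0,0,255),1)
sd=capture('side')[:,:,::-1].copy()
for r,zz in((.032,z+.098),(.011,z+.025)):
  cv2.polylines(sd,[np.array([proj('side',[p[0]+r*np.cos(t),p[1]+r*np.sin(t),zz]) for t in np.linspace(0,6.28,40)]).astype(int)],True,(255,0,255),1)
o=np.vstack([im[0:300],cv2.resize(sd[50:200,120:440],None,fx=2,fy=2)[:300]])
cv2.imwrite('pics/b1.png',o)
```

```text
[ 0.50969085 -0.24459727  0.27864578] [-0.45190286  0.69429635 -3.60578579] 0.3398108801737878
[(0.64, array([ 0.511, -0.246, -0.004])), (0.64, array([ 0.3  , -0.258,  0.002]))]
```

View pics/b1.png

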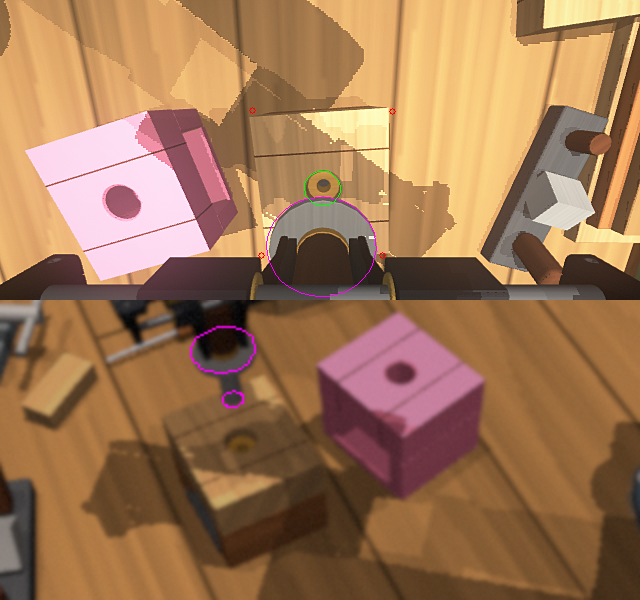

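The bore (green circle at 323,186) and the block corners match the model, and the shaft tip is above the bore. I'll insert to just above the bush.

Request:
{"api": "jog_arm", "payload": {
  "steps": [
    {"delta_pos":[0,0,-10],"turn":0,"fingers":0},
    {"delta_pos":[0,0,-25],"turn":0,"fingers":0},
    {"delta_pos":[0,0,-40],"turn":0,"fingers":0},
    {"delta_pos":[0,0,-50],"turn":0,"fingers":0},
    {"delta_pos":[0,0,-56],"turn":0,"fingers":0},
    {"delta_pos":[0,0,-60],"turn":0,"fingers":0},
    {"delta_pos":[0,0,-64],"turn":0,"fingers":0},
    {"delta_pos":[0,0,-68],"turn":0,"fingers":0},
    {"delta_pos":[0,0,-72],"turn":0,"fingers":0},
    {"delta_pos":[0,0,-75],"turn":0,"fingers":0},
    {"delta_pos":[0,0,-75],"turn":0,"fingers":0}
  ]
}}

```text
time_s: 8.35
position: [0.51, -0.2461, 0.2041]
tcp_rot: [[1.0, -0.001, -0.0], [0.0, 0.001, 1.0], [-0.001, -1.0, 0.001]]
force: [0.3, 0.4, -3.1]
opening: 0.339
```

Request:
{"api": "jog_arm", "payload": {
  "steps": [
    {"delta_pos":[0,0,-2],"turn":0,"fingers":0},
    {"delta_pos":[0,0,-4],"turn":0,"fingers":0},
    {"delta_pos":[0,0,-6],"turn":0,"fingers":0},
    {"delta_pos":[0,0,-8],"turn":0,"fingers":0},
    {"delta_pos":[0,0,-10],"turn":0,"fingers":0},
    {"delta_pos":[0,0,-12],"turn":0,"fingers":0}
  ]
}}

```text
time_s: 8.85
position: [0.5114, -0.2473, 0.1953]
tcp_rot: [[1.0, 0.004, -0.0], [0.0, -0.003, 1.0], [0.004, -1.0, -0.003]]
force: [1.3, 0.3, 2.5]
opening: 0.346
```

Contact with the bush: about 6 N of upward reaction over the weight. I'll keep pressing.

Request:
{"api": "jog_arm", "payload": {
  "steps": [
    {"delta_pos":[0,0,-2],"turn":0,"fingers":0},
    {"delta_pos":[0,0,-4],"turn":0,"fingers":0},
    {"delta_pos":[0,0,-6],"turn":0,"fingers":0},
    {"delta_pos":[0,0,-8],"turn":0,"fingers":0},
    {"delta_pos":[0,0,-10],"turn":0,"fingers":0},
    {"delta_pos":[0,0,-12],"turn":0,"fingers":0}
  ]
}}

```text
time_s: 9.35
position: [0.511, -0.247, 0.1807]
tcp_rot: [[1.0, 0.002, -0.0], [0.0, -0.002, 1.0], [0.002, -1.0, -0.002]]
force: [1.9, -1.7, 3.7]
opening: 0.342
```

Run:
```python
from h import *
s=read_state();print(s['position'],s['force'],s['opening'])
im=capture('wrist')[:,:,::-1];sd=capture('side')[:,:,::-1]
cv2.imwrite('pics/p1.png',np.vstack([im[100:400],cv2.resize(sd[50:200,120:440],None,fx=2,fy=2)[:300]]))
```

```text
[ 0.51100852 -0.24696751  0.18070259] [ 1.94141351 -1.67560154  3.73502615] 0.3415547750597767
```

View pics/p1.png

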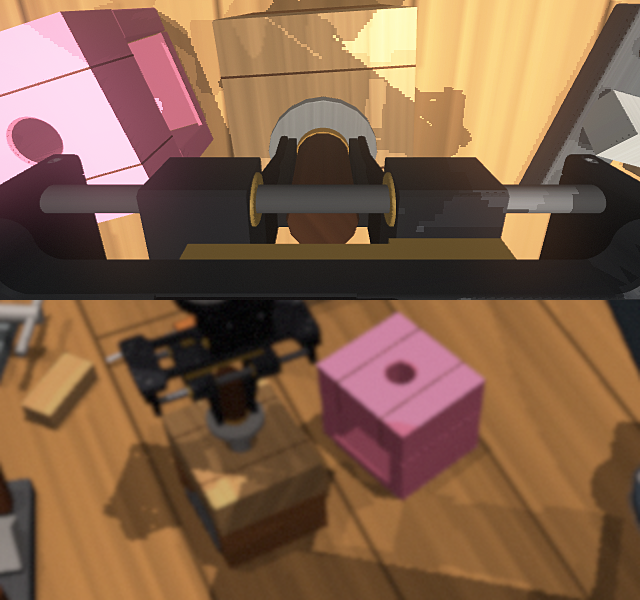

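The shaft is in the bore and the grip is unchanged, with the shoulder at the same place in the wrist view. I'll press on.

Request:
{"api": "jog_arm", "payload": {
  "steps": [
    {"delta_pos":[0,0,-2],"turn":0,"fingers":0},
    {"delta_pos":[0,0,-4],"turn":0,"fingers":0},
    {"delta_pos":[0,0,-6],"turn":0,"fingers":0},
    {"delta_pos":[0,0,-8],"turn":0,"fingers":0},
    {"delta_pos":[0,0,-10],"turn":0,"fingers":0},
    {"delta_pos":[0,0,-12],"turn":0,"fingers":0},
    {"delta_pos":[0,0,-14],"turn":0,"fingers":0},
    {"delta_pos":[0,0,-16],"turn":0,"fingers":0},
    {"delta_pos":[0,0,-18],"turn":0,"fingers":0},
    {"delta_pos":[0,0,-20],"turn":0,"fingers":0},
    {"delta_pos":[0,0,-22],"turn":0,"fingers":0},
    {"delta_pos":[0,0,-24],"turn":0,"fingers":0},
    {"delta_pos":[0,0,-26],"turn":0,"fingers":0},
    {"delta_pos":[0,0,-28],"turn":0,"fingers":0}
  ]
}}

```text
time_s: 10.62
position: [0.5102, -0.2462, 0.1524]
tcp_rot: [[1.0, 0.0, -0.0], [0.0, -0.0, 1.0], [0.0, -1.0, -0.0]]
force: [0.6, -0.4, -3.2]
opening: 0.336
```

Request:
{"api": "jog_arm", "payload": {
  "steps": [
    {"delta_pos":[0,0,-1],"turn":0,"fingers":0},
    {"delta_pos":[0,0,-2],"turn":0,"fingers":0},
    {"delta_pos":[0,0,-3],"turn":0,"fingers":0},
    {"delta_pos":[0,0,-4],"turn":0,"fingers":0},
    {"delta_pos":[0,0,-4],"turn":0,"fingers":0}
  ]
}}

```text
time_s: 11.03
position: [0.5103, -0.2462, 0.1495]
tcp_rot: [[1.0, 0.0, -0.0], [0.0, -0.0, 1.0], [0.0, -1.0, -0.0]]
force: [-1.0, 0.9, 2.6]
opening: 0.336
```

Run:
```python
from h import *
s=read_state();print(s['position'],s['force'],s['opening'])
im=capture('wrist')[:,:,::-1];sd=capture('side')[:,:,::-1]
for n in('side','top','wrist'):
  if n=='top':capture(n)
  for t in('bush','driver'): print(n,t,[(round(d['confidence'],2),np.round(d['position'],3)) for d in tip_of(t,n)])
cv2.imwrite('pics/p2.png',np.vstack([im[100:400],cv2.resize(sd[50:200,120:440],None,fx=2,fy=2)[:300]]))
```

```text
[ 0.51029314 -0.24618814  0.14945379] [-0.96340909  0.94094953  2.55565462] 0.3358575375191429
side bush []
side driver [(0.91, array([0.368, 0.21 , 0.062])), (0.74, array([0.604, 0.228, 0.067])), (0.68, array([ 0.507, -0.246,  0.12 ]))]
top bush []
top driver [(0.59, array([0.602, 0.227, 0.067]))]
wrist bush []
wrist driver [(0.94, array([ 0.511, -0.251,  0.118]))]
```

View pics/p2.png

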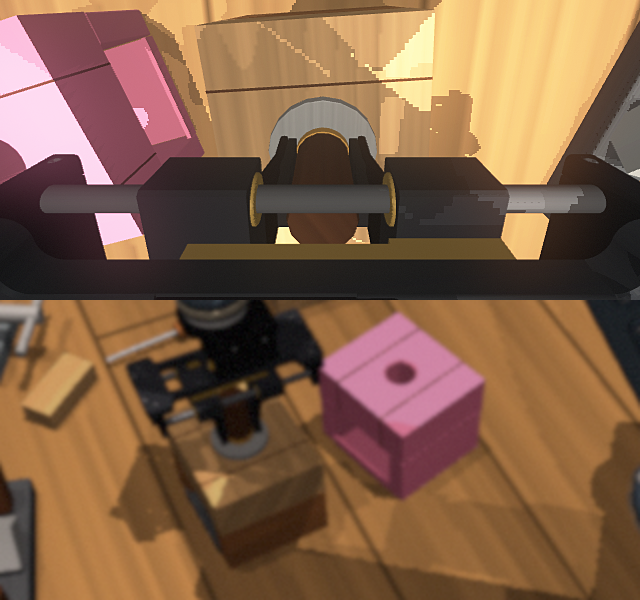

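The force fell to the driver's weight alone (-3.2 N), so the bush dropped free. It then rose again at z=0.1495, where the shoulder should land. A small extra push will confirm it is seated.

Request:
{"api": "jog_arm", "payload": {
  "steps": [
    {"delta_pos":[0,0,-1],"turn":0,"fingers":0},
    {"delta_pos":[0,0,-2],"turn":0,"fingers":0},
    {"delta_pos":[0,0,-2],"turn":0,"fingers":0},
    {"delta_pos":[0,0,-2],"turn":0,"fingers":0}
  ]
}}

```text
time_s: 11.82
position: [0.5103, -0.2463, 0.1494]
tcp_rot: [[1.0, 0.001, -0.001], [0.001, -0.001, 1.0], [0.001, -1.0, -0.001]]
force: [-3.4, 4.3, 16.9]
opening: 0.339
```

Seated: the reaction rises to 17 N with no movement. I'll take off the load, release and retreat straight up.

Request:
{"api": "jog_arm", "payload": {
  "steps": [
    {"delta_pos":[0,0,1],"turn":0,"fingers":0},
    {"delta_pos":[0,0,2],"turn":0,"fingers":0},
    {"delta_pos":[0,0,2],"turn":0,"fingers":0},
    {"delta_pos":[0,0,2],"turn":0,"fingers":100},
    {"delta_pos":[0,0,2],"turn":0,"fingers":100},
    {"delta_pos":[0,0,2],"turn":0,"fingers":100},
    {"delta_pos":[0,0,2],"turn":0,"fingers":100},
    {"delta_pos":[0,0,2],"turn":0,"fingers":100},
    {"delta_pos":[0,0,2],"turn":0,"fingers":100},
    {"delta_pos":[0,0,2],"turn":0,"fingers":100},
    {"delta_pos":[0,0,2],"turn":0,"fingers":100},
    {"delta_pos":[0,0,2],"turn":0,"fingers":100},
    {"delta_pos":[0,0,2],"turn":0,"fingers":100},
    {"delta_pos":[0,0,2],"turn":0,"fingers":100}
  ]
}}

```text
time_s: 12.98
position: [0.5102, -0.2462, 0.1485]
tcp_rot: [[1.0, -0.0, -0.0], [0.0, -0.0, 1.0], [-0.0, -1.0, -0.0]]
force: [-0.1, -0.2, 0.8]
opening: 0.987
```

Request:
{"api": "jog_arm", "payload": {
  "steps": [
    {"delta_pos":[0,0,10],"turn":0,"fingers":100},
    {"delta_pos":[0,0,30],"turn":0,"fingers":100},
    {"delta_pos":[0,0,60],"turn":0,"fingers":100},
    {"delta_pos":[0,0,90],"turn":0,"fingers":100},
    {"delta_pos":[0,0,120],"turn":0,"fingers":100},
    {"delta_pos":[0,35,140],"turn":-5,"fingers":100},
    {"delta_pos":[0,70,140],"turn":-12,"fingers":100},
    {"delta_pos":[0,105,140],"turn":-19,"fingers":100},
    {"delta_pos":[0,140,140],"turn":-26,"fingers":100},
    {"delta_pos":[0,175,140],"turn":-33,"fingers":100},
    {"delta_pos":[0,205,140],"turn":-40,"fingers":100},
    {"delta_pos":[0,205,140],"turn":-45,"fingers":100},
    {"delta_pos":[0,205,140],"turn":-45,"fingers":100}
  ]
}}

```text
time_s: 14.07
position: [0.5099, -0.0393, 0.2895]
tcp_rot: [[0.709, 0.001, 0.705], [-0.705, -0.0, 0.709], [0.001, -1.0, 0.0]]
force: [0.1, -0.2, 0.0]
opening: 1.002
```

Run:
```python
from h import *
s=read_state();print(s['time_s'],s['position'],s['force'],s['opening'])
sd=capture('side')[:,:,::-1].copy();tp=capture('top')[:,:,::-1].copy()
for n in('side','top'):
  for t in('bush','driver'): print(n,t,[(round(d['confidence'],2),np.round(d['position'],3)) for d in tip_of(t,n)])
a=cv2.resize(sd[70:190,180:310],None,fx=3,fy=3,interpolation=cv2.INTER_CUBIC)
b=cv2.resize(tp[130:250,340:470],None,fx=3,fy=3,interpolation=cv2.INTER_CUBIC)
cv2.imwrite('pics/f1.png',np.hstack([a,b]))
```

```text
14.0667 [ 0.50993834 -0.03931617  0.28947453] [ 0.10932872 -0.23204609  0.01218997] 1.002274822712972
side bush []
side driver [(0.93, array([0.365, 0.209, 0.061])), (0.38, array([ 0.508, -0.247,  0.116]))]
top bush []
top driver [(0.94, array([0.369, 0.207, 0.068])), (0.82, array([0.604, 0.227, 0.067])), (0.75, array([ 0.512, -0.248,  0.119]))]
```

View pics/f1.png

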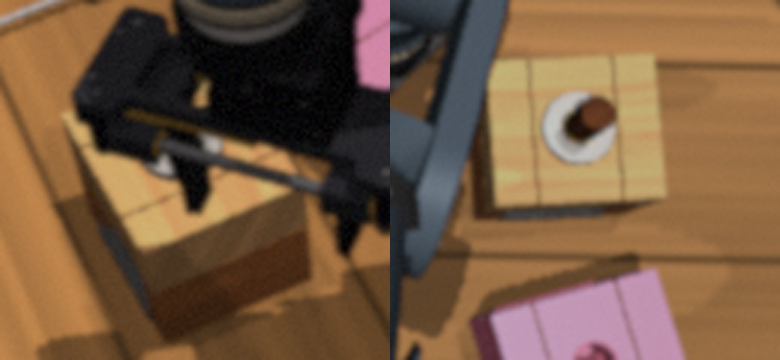

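The top view shows the driver standing upright with its shoulder flat on the block, at (580,127) in the crop. I'll use the spare time to look under the block for the bush with the wrist camera.

Request:
{"api": "jog_arm", "payload": {
  "steps": [
    {"delta_pos":[30,-5,0],"turn":-5,"fingers":100},
    {"delta_pos":[60,-15,0],"turn":-10,"fingers":100},
    {"delta_pos":[90,-30,0],"turn":-15,"fingers":100},
    {"delta_pos":[120,-50,0],"turn":-20,"fingers":100},
    {"delta_pos":[150,-70,0],"turn":-25,"fingers":100},
    {"delta_pos":[180,-95,0],"turn":-30,"fingers":100},
    {"delta_pos":[210,-120,0],"turn":-35,"fingers":100},
    {"delta_pos":[240,-145,0],"turn":-40,"fingers":100},
    {"delta_pos":[270,-170,0],"turn":-45,"fingers":100},
    {"delta_pos":[290,-195,-10],"turn":-45,"fingers":100},
    {"delta_pos":[296,-207,-30],"turn":-45,"fingers":100},
    {"delta_pos":[296,-207,-50],"turn":-45,"fingers":100},
    {"delta_pos":[296,-207,-65],"turn":-45,"fingers":100},
    {"delta_pos":[296,-207,-65],"turn":-45,"fingers":100},
    {"delta_pos":[296,-207,-65],"turn":-45,"fingers":100}
  ]
}}

```text
time_s: 15.62
position: [0.8053, -0.249, 0.2213]
tcp_rot: [[-0.001, -0.003, 1.0], [-1.0, 0.002, -0.001], [-0.002, -1.0, -0.003]]
force: [-1.2, -0.4, 0.3]
opening: 1.0
```

Run:
```python
from h import *
s=read_state();print(s['time_s'],s['position'],s['force'],s['opening'])
W=wpose();im=capture('wrist')[:,:,::-1].copy()
print([(round(d['confidence'],2),np.round(d['position'],3)) for d in tip_of('bush','wrist')])
print(wproj(W,[.527,-.246,.015]))
sd=capture('side')[:,:,::-1]
a=cv2.resize(im[0:100,220:420],None,fx=4,fy=3,interpolation=cv2.INTER_CUBIC)
b=np.hstack([cv2.resize(sd[70:190,180:310],None,fx=2.5,fy=2.5),cv2.resize(im,None,fx=.74,fy=.75)])[:300,:800]
c=np.zeros((300,800,3),np.uint8);c[:b.shape[0],:b.shape[1]]=b
cv2.imwrite('pics/f2.png',np.vstack([a,c]))
```

```text
15.6167 [ 0.80526288 -0.24896767  0.22134537] [-1.16256606 -0.36760781  0.25795919] 1.0001121975440366
[]
(np.float64(320.17485843033404), np.float64(367.11468083377963))
```

View pics/f2.png

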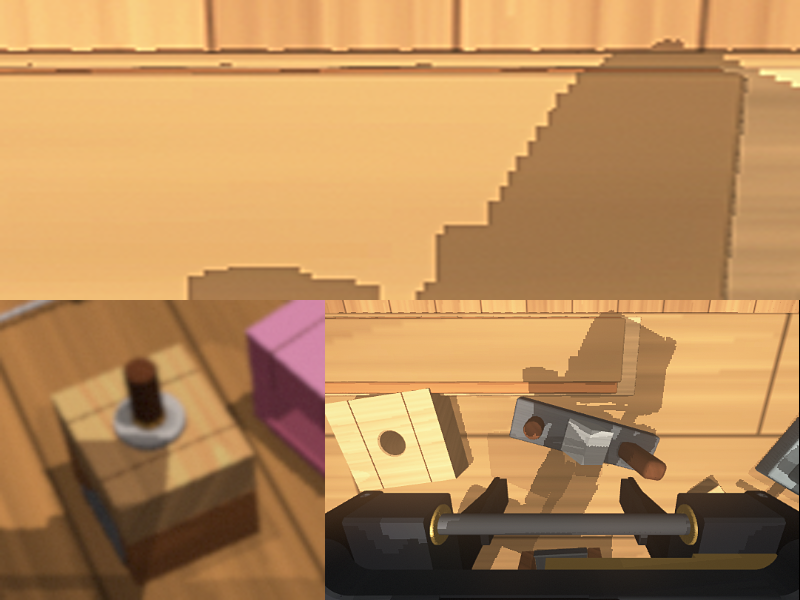

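The wrist camera looks outward from here, so it can't see under the block. The side view shows the driver upright with its shoulder on the block, at (150,420) in the lower-left crop. A seated shoulder puts the tip 15 mm below the block, so the bush was pushed about 52 mm, and it drops free after 30. The arm is clear, so I'll hand in.

```bash
python3 -c "
from rig import *
print(hand_in())"
```

```text
the job is handed in; nothing more can be done
None
```

I took the middle driver from the rack, put it into the bore of the pine block on bearers and pressed it down until the shoulder seated. I then let go and moved the arm clear, and handed in at about 16 s. I could not see the bush lying on the tray.

- **Bush out:** this rests on force and geometry. The reaction while pressing was about 6–7 N. It then fell to the driver's weight alone, which means the bush had dropped free. With the shoulder seated, the shaft has travelled about 52 mm past where the bush's top was, and the bush needs about 30 mm to drop. The under-block look with the wrist camera failed because it points outward there, and the networks reported no bush in the last pictures.
- **Shoulder seated:** the tool stopped at z = 0.1495 m against an expected 0.149 m. The reaction then rose to 17 N with no further movement, well under the limits.
- **Driver left standing:** the last side and top pictures show it upright with its shoulder flat on the block. The networks place its origin within about 3 mm of the bore axis, at 0.116–0.119 m height (0.120 m expected).
- **Robot clear:** the gripper was open and away from everything when I handed in, with about 1 N on the wrist.

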